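# Charge the deburring box and offer up its cover

## Task

Lift the hinged tray by its handle so that all three nuts slide into the deburring box, and lower the tray back down. Then pick up the large four-hole cover plate by its lug and hold it level, hovering about 15 mm above the box without touching it, with its four holes lined up over the four threaded holes so that I can start the screws. Finish while still holding it there, and leave the smaller two-hole cover and everything else on the bench alone.

Things in the scene. Friction and masses are not known exactly. Their poses are not given: they have to be found in the camera images.
- parts_box: Open-topped grey steel box fixed to the bench, 100 (x) x 78 (y) mm, 4 mm walls, top at 100 mm (front wall lower). Bright rails 26 mm wide, flush with its top, run along the +y and -y edges (126 mm over both). Four threaded 8 mm holes in them at x = +-35, y = +-50 mm. Origin: centre of the underside; z up; the tray is on its -x side, towards the robot.
- box_mouth (a point): Centre of the box's opening, level with the top of walls and rails (100 mm above the bench). Axes as parts_box. Between the box (left) and the covers (right) stands a fixed bench grinder, x 0.34 to 0.67, y -0.23 to 0.15 m, 0.30 m high: carry things over or in front of it.
- box_hole_a (a point): Mouth of the threaded hole at x = +35, y = +50 mm of the box, at the rails' top.
- box_hole_b (a point): Mouth of the diagonally opposite threaded hole at x = -35, y = -50 mm of the box.
- tray (a joint): Angle of the tray on its hinge, rad: 0 = level, resting on its stop; grows as the handle is lifted (away from the robot, over the box), at most 1.4. Nuts slide out for sure at 1.2. The hinge is free: let go, the tray falls back to 0 by its own weight (0.25 kg).
- tray_hinge (a point): Middle of the tray's hinge, at the front edge of the box's mouth, 50 mm in front of (-x of) box_mouth and level with it. The hinge axis is the box's y. The axes turn with the tray.
- tray_handle (a point): Middle of the tray's handle: round black bar, 12 mm thick, 70 long, parallel to the hinge, 142 mm from it (-x) and 12 above it, 112 mm above the bench at rest; clear gap of 38 mm to the tray's end wall. Axes turn with the tray: x towards the hinge, y along the bar. Tray: steel pan 96 x 62 mm inside, 28 deep, open to the box.
- nut_1: Steel hex nut, 30 x 34 x 16 mm, lying in the tray. Origin: centre of the underside.
- nut_2: Smaller steel hex nut, 24 x 27 x 13 mm, lying in the tray. Origin: centre of the underside.
- nut_3: Another nut like nut_2, lying in the tray.
- cover_grip (a point): On the lug of the large cover (loose, 0.22 to 0.38 kg): plate 94 (x) x 122 (y) x 6 mm, flat on the bench, four 11 mm holes at x = +-35, y = +-50 mm. Lug upright in its middle: 14 mm thick (x), 54 long (y), top 46 mm above the underside; gussets 26 mm wide, 20 high, cross it at y = +-18. Point: plate's centre, 30 mm above the underside. Half a turn about z gives the same plate.
- cover_hole_a (a point): Underside of the large cover's hole at x = +35, y = +50 mm, in the plane of its underside.
- cover_hole_b (a point): Underside of the large cover's diagonally opposite hole at x = -35, y = -50 mm.
- small_cover_grip (a point): Same point on the lug of the smaller cover plate, 76 x 98 x 6 mm with only two holes; not wanted, leave it alone. The two covers may have changed places. A buffing machine, 0.30 m high, stands beyond y = -0.40 at x over 0.47 m.
- bearing: Ball bearing, 52 mm across, 15 mm high: leave alone.
- con_rod: Connecting rod, 70 x 156 x 20 mm, flat on the bench: leave alone.
- sprocket: Chain sprocket, 69 mm across, 19 mm high: leave alone.

How it is judged:
By the outcome, as a careful person would: the job done as asked, in the order asked, and still so for the second after the job is handed in, while the arm keeps its last pose, push and grip.
It also fails if it takes over 61 s, if anything falls off the work surface, if the arm or the gripper's body presses on something with over 40 N, if the wrist force passes 120 N, or if a joint passes its speed limit or range.

## Robot

A 6-joint arm with a two-finger parallel gripper is mounted at the origin on a cart in front of the work surface, level with it; the furniture and walls round the work are solid. World frame = base frame: x ahead of the robot, y to its left, z up, the work surface at z = 0. Lengths are in m, angles in rad, forces in N, time in s.
With the tool pointing down it reaches from about 0.425 to 0.95 m from the base axis. Payload 3.5 kg.
Tool frame: the origin (TCP) lies at the very end of the fingers, on their centre line; the grasp point (between the pads) lies 19 mm behind it; z points along the fingers, y is the direction in which the jaws open and shut (so a half turn about z gives the same grasp; the last joint's range is limited). The gripper opens to 85 mm and grips with 20 to 120 N. Pads are 22 mm wide; open, the fingers measure 114 mm over their backs; the gripper's body (76 mm by 85 mm) begins 54 mm behind the grasp point. The pads swing forward as they close: fully open they stand 13 mm farther back than shut.
Start: joints at [1.188, 0.286, 1.577, -0, 1.279, -0.15], TCP at [0.156, 0.657, 0.207] pointing down, gripper open.
Joint ranges: [-2.77, 2.77], [-0.9, 2.22], [0.21, 2.48], [-1.53, 4.67], [0.24, 2.81], [-2.84, 2.84]. Speed limits (rad/s): [2.79, 2.79, 3.14, 3.14, 3.14, 3.14].

## Interface

Orientations are given as a unit quaternion [x, y, z, w].
In Python, from plant import get_state, vision, ctrl, cut_out gives the robot as it stands.
- The arm moves only by the tool jog_arm, never from a script. Its argument "commands" is text: rows parted by semicolons, each of 6 numbers parted by spaces: the shift along the world's x, y, z in m, then the turn, a rotation vector about the world's x, y, z in rad. A call has 1 to 20 rows; each row is the pose to reach, as a shift and turn from the pose commanded when the call began; what a row does not reach only later rows make up. A row lasts 1/8 s, in which the tool goes at most 62.5 mm and 10.7 degrees, less where a joint would pass 70% of its speed; a pose out of reach is approached as far as the arm can. A call with a gripper value outside its range is refused whole. "gripper" is the opening in per cent of the stroke, from 0 (shut) to 100 (fully open), set as the call begins (left out, the last holds). The fingers move at their own pace and stop on an object; "grip_force" is the grip in N (left out, the last holds). Time passes only in rows, so rows that repeat a pose let the fingers close. It gives the time, the measured TCP pose, the force and the opening at its end, in the units of the state.
- get_state(): the state, without advancing time (a new reading comes with each control period).
- vision.read_camera(name): name is "side" or "top"; returns a dict with "frame" (384x512x3 uint8, red, green, blue), "z_map" (384x512 float32, m along the optical axis (not along the pixel's ray), 0 where there is no reading), "fx", "fy", "cx", "cy" (pixels), "R" (3x3) and "t" (3): a world point X has camera coordinates R X + t. Camera axes: x right, y down, z forward; pixel columns grow to the right and rows downward; lengths in m; the calibration is good to about 2 mm. A picture is of the moment at which its call begins.
- ctrl.sign_off(): hands the job in, once; it reports no verdict.
Trained networks look in the newest picture that a camera, given by its name, has taken for a name from the list of things; names that differ only in an ending like _2 or _b are one class to them, and where a whole thing is asked for, a point or a joint stands for the part that bears it (a point fixed in the world has none). Each returns a list of dicts, best first, with "conf" (0 to 1); they miss things now and then, are a little off and sometimes report something else, mostly with a low value. They report only what shows in the picture. A call takes as long as a camera call.
- cut_out(camera, query): "pixels" (384x512 bool, what is visible of it) and "box" ([centre column, centre row, width, height] in pixels, round what is visible of it).
The state is a dict: "time": time; "qpos": joint angles; "dq": joint speeds; "joint_efforts": joint torques, N m; "eef_pos": TCP position; "tcp_rot": TCP orientation; "contact_force": force on the tool from outside, world axes, zero at the start; "wrist_torque": the same for the moment, N m; "opening": opening from 0.0 (shut) to 1.0 (fully open).
Only numpy, scipy, OpenCV 4.12 (cv2) and the standard library are available. Lean on these libraries where they do the work, as an engineer would, in place of code of your own. Each camera call takes 0.05 s, during which the arm holds its last target.

## Working session

There is one attempt and no reset: what is moved stays moved. The work goes in short steps, Python scripts to look and compute and a tool call to move; the robot and the scene stay as the last step left them, time stands still between calls to the robot, and variables do not carry over. Pictures are saved under pics/ and viewed, and the job is handed in when it is done.

Besides the shell and the picture viewer there is one more tool, called after ">>>" as name(argument=value, ...) on one line, values as JSON. jog_arm: Moves the arm, as the interface text tells. Its arguments: {"type":"object","properties":{"commands":{"type":"string"},"gripper":{"type":"number"},"grip_force":{"type":"number"}},"required":["commands"]}

```bash
ls; mkdir -p pics; cat > h.py <<'E'
import numpy as np, cv2
from plant import get_state, vision, ctrl, cut_out
def cam(n):
    return vision.read_camera(n)
def save(c,name,scale=1.5):
    im=cv2.cvtColor(c['frame'],cv2.COLOR_RGB2BGR)
    cv2.imwrite('pics/'+name,cv2.resize(im,None,fx=scale,fy=scale,interpolation=cv2.INTER_CUBIC))
def cloud(c):
    z=c['z_map'].astype(float); v,u=np.mgrid[:z.shape[0],:z.shape[1]]
    P=np.stack([(u-c['cx'])/c['fx']*z,(v-c['cy'])/c['fy']*z,z],-1)
    W=(P-c['t'])@np.asarray(c['R']); W[z<=0]=np.nan
    return W
def proj(c,X):
    p=np.asarray(X)@np.asarray(c['R']).T+c['t']
    return np.stack([p[...,0]/p[...,2]*c['fx']+c['cx'],p[...,1]/p[...,2]*c['fy']+c['cy']],-1)
E
python3 - <<'E'
from h import *
print(get_state())
for n in ('side','top'):
    c=cam(n); save(c,n+'0.png'); print(n,c['fx'],c['cx'],c['cy'],c['R'],c['t'])
    np.savez(n+'0.npz',**c)
    for q in ('parts_box','tray','tray_handle','nut_1','nut_2','cover_grip','small_cover_grip','bearing','con_rod','sprocket'):
        try:
            r=cut_out(n,q)
        except Exception as e: print(q,e); continue
        for d in r[:3]:
            W=cloud(c)[d['pixels']]
            print(n,q,round(d['conf'],2),np.round(d['box']),np.round(np.nanmedian(W,0),3),np.round(np.nanmax(W[:,2]),3))
E
```

```text
pics
{'time': 0.0, 'qpos': array([ 1.18798997e+00,  2.87210330e-01,  1.57819010e+00,  2.28358370e-05,
        1.27862476e+00, -1.50003349e-01]), 'dq': array([ 1.19540443e-03,  3.78826856e-04, -3.21537787e-03, -7.31297364e-05,
       -4.24975210e-04,  1.21794238e-03]), 'joint_efforts': array([-9.03390064e-04, -4.05996072e+01, -2.92615646e+01, -1.91630170e-04,
        6.11283205e-03,  8.82675522e-06]), 'eef_pos': array([0.15541943, 0.65611687, 0.2056104 ]), 'tcp_rot': array([ 1.16142016e-01,  9.93231873e-01, -1.17048185e-03, -3.30744186e-04]), 'contact_force': array([-0.4897191 ,  0.12280977,  0.40778711]), 'wrist_torque': array([-0.05579594,  0.02476316, -0.01780691]), 'opening': 1.0018891498295752}
side 392.72648759595717 252.13589347078553 189.00157220478576 [[-0.83628457 -0.54813558 -0.01324786]
 [-0.36772501  0.5786288  -0.72798834]
 [ 0.40670191 -0.60393385 -0.6854615 ]] [0.401707   0.29510519 1.03238702]
side parts_box 0.57 [190. 270.  96.  74.] [0.522 0.288 0.097] 0.13
side tray_handle 0.81 [204. 279.  67.  50.] [0.445 0.278 0.107] 0.13
side nut_1 0.65 [196. 269.   9.  13.] [0.
[... 998 characters left out ...]
.475 0.291 0.11 ] 0.116
top nut_2 0.74 [336. 237.  37.  28.] [ 0.385 -0.339  0.005] 0.054
top nut_2 0.72 [148. 209.  48.  82.] [0.525 0.28  0.098] 0.135
top nut_2 0.54 [139. 210.   6.  11.] [0.475 0.291 0.11 ] 0.116
top cover_grip 0.71 [335. 239.  38.  35.] [ 0.386 -0.337  0.005] 0.054
top small_cover_grip 0.82 [323. 197.  32.  26.] [ 0.518 -0.31   0.006] 0.051
top small_cover_grip 0.7 [140. 221.  30.  58.] [0.454 0.281 0.102] 0.135
top bearing 0.57 [371. 219.  16.  17.] [ 0.431 -0.469  0.012] 0.022
top bearing 0.43 [139. 223.  10.  10.] [0.432 0.292 0.114] 0.121
top con_rod 0.58 [195. 253.  40.  23.] [0.352 0.149 0.016] 0.163
top sprocket 0.55 [144. 148.  15.  21.] [0.703 0.3   0.007] 0.026
```

View pics/side0.png

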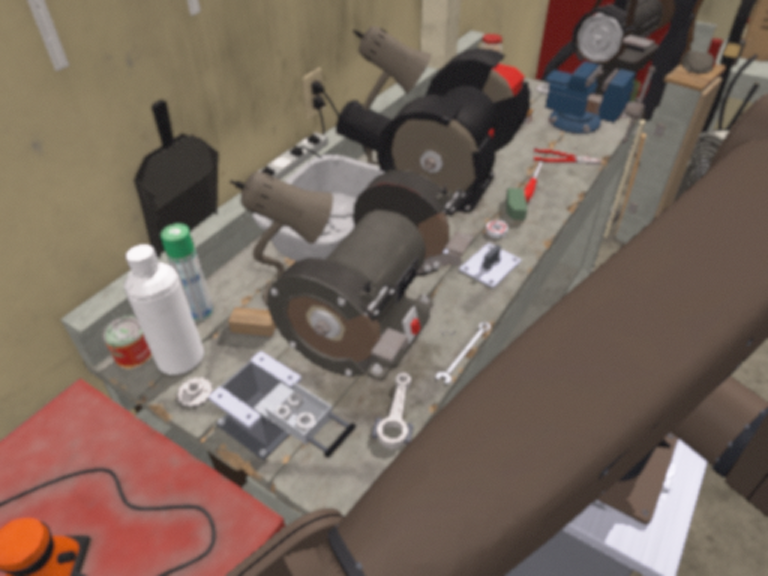

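View pics/top0.png

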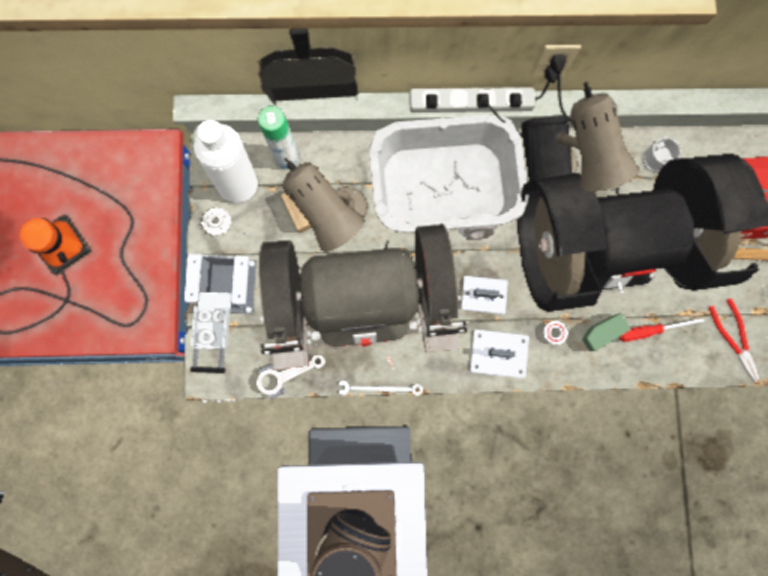

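```bash
python3 - <<'E'
import cv2,numpy as np
c=np.load('top0.npz')
im=cv2.cvtColor(c['frame'],cv2.COLOR_RGB2BGR)
a=cv2.resize(im[160:270,90:210],None,fx=5,fy=5,interpolation=cv2.INTER_CUBIC)
cv2.imwrite('pics/t_box.png',a)
cv2.imwrite('pics/t_cov.png',cv2.resize(im[175:265,295:390],None,fx=6,fy=6,interpolation=cv2.INTER_CUBIC))
c=np.load('side0.npz'); im=cv2.cvtColor(c['frame'],cv2.COLOR_RGB2BGR)
cv2.imwrite('pics/s_box.png',cv2.resize(im[220:320,130:250],None,fx=6,fy=6,interpolation=cv2.INTER_CUBIC))
E
```

```text
(no output)
```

View pics/t_box.png

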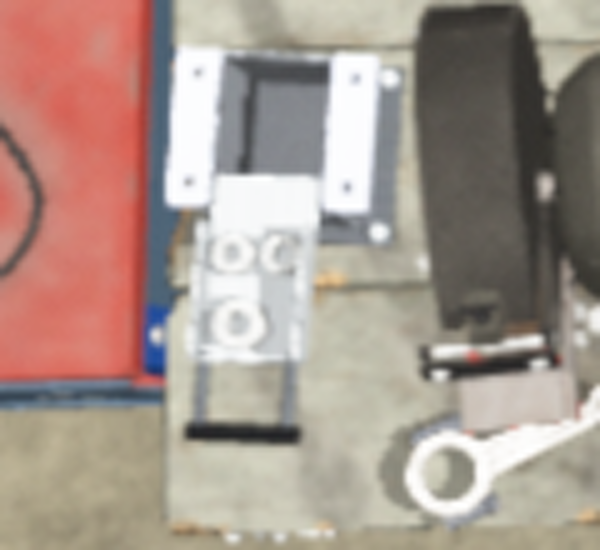

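View pics/t_cov.png

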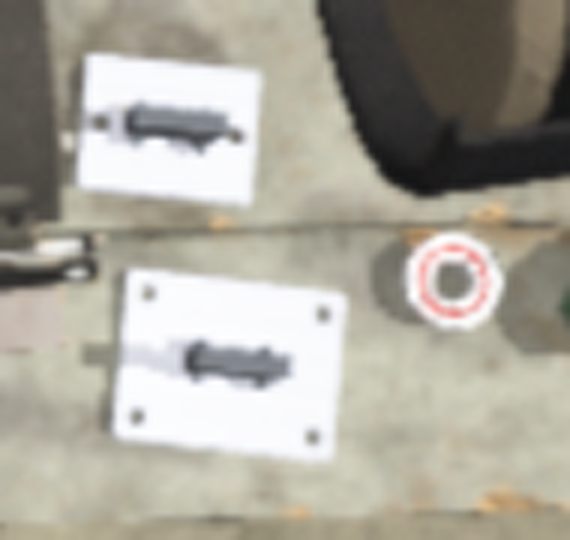

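View pics/s_box.png

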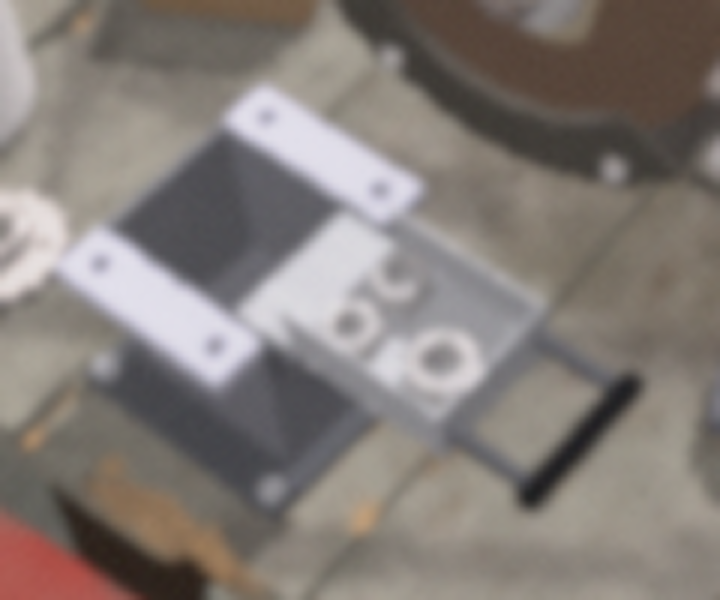

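The top view shows the box at left with four rail holes at about (130,174), (161,176), (128,196) and (159,198). The tray's black handle is at (138,246). The large four-hole cover is the nearer plate, at (335,238). I'll refine the holes and handle in both views.

```bash
cat >> h.py <<'E'
def dark(c,uv,r=3,it=4):
    g=cv2.cvtColor(c['frame'],cv2.COLOR_RGB2GRAY).astype(float)
    g=cv2.resize(g,None,fx=8,fy=8,interpolation=cv2.INTER_CUBIC)
    u,v=uv
    for _ in range(it):
        U=(u+.5)*8-.5;V=(v+.5)*8-.5;R=int(r*8)
        yy,xx=np.mgrid[int(V)-R:int(V)+R+1,int(U)-R:int(U)+R+1]
        p=g[yy,xx]; m=np.hypot(xx-U,yy-V)<R
        bg=np.percentile(p[m],70); w=np.clip(bg-20-p,0,None)*m
        if w.sum()==0: return np.array([u,v])
        U=(w*xx).sum()/w.sum();V=(w*yy).sum()/w.sum()
        u,v=(U+.5)/8-.5,(V+.5)/8-.5
    return np.array([u,v])
def tri(cs,uvs):
    A=[];b=[]
    for c,uv in zip(cs,uvs):
        R=np.asarray(c['R']);t=np.asarray(c['t'])
        x=(uv[0]-c['cx'])/c['fx'];y=(uv[1]-c['cy'])/c['fy']
        A+=[R[0]-x*R[2],R[1]-y*R[2]];b+=[x*t[2]-t[0],y*t[2]-t[1]]
    X,res,*_=np.linalg.lstsq(np.array(A),np.array(b),rcond=None)
    return X,np.sqrt(res)
def atz(c,uv,z):
    R=np.asarray(c['R']);t=np.asarray(c['t'])
    d=R.T@np.array([(uv[0]-c['cx'])/c['fx'],(uv[1]-c['cy'])/c['fy'],1]);o=-R.T@t
    return o+d*(z-o[2])/d[2]
E
python3 - <<'E'
from h import *
T=dict(np.load('top0.npz'));S=dict(np.load('side0.npz'))
o=lambda X,Y,s,a,b:((X+.5)/s-.5+a,(Y+.5)/s-.5+b)
t=[o(*p,5,90,160) for p in [(198,72),(356,79),(188,182),(347,188)]]
# top view: left is +y, up is +x.
s=[o(*p,6,130,220) for p in [(101,262),(266,117),(215,345),(380,189)]]
P=[]
for a,b in zip(t,s):
    a=dark(T,a);b=dark(S,b);X,r=tri([T,S],[a,b]);P.append(X)
    print(np.round(a,1),np.round(b,1),np.round(X,4),r, 'z100:',np.round(atz(T,a,.1),4),np.round(atz(S,b,.1),4))
P=np.array(P);print(P.mean(0), [np.linalg.norm(P[0]-P[1]),np.linalg.norm(P[0]-P[2])])
L=np.array([[35,50],[35,-50],[-35,50],[-35,-50]])/1000
q=P[:,:2]-P[:,:2].mean(0);print('yaw box',np.arctan2((L[:,0]*q[:,1]-L[:,1]*q[:,0]).sum(),(L*q).sum()))
# handle
for c,rng in ((T,(slice(240,252),slice(122,155))),(S,(slice(280,306),slice(212,240)))):
    g=cv2.cvtColor(c['frame'],cv2.COLOR_RGB2GRAY);m=np.zeros_like(g,bool);m[rng]=g[rng]<60
    vv,uu=np.nonzero(m);print(m.sum(),uu.mean(),vv.mean(),uu.min(),uu.max(),vv.min(),vv.max(),np.nanmedian(cloud(c)[m],0))
    (c.__setitem__('hd',(uu.mean(),vv.mean())))
print('handle',tri([T,S],[T['hd'],S['hd']]))
# cover: top only holes
P=[]
for p in [(148,292),(323,314),(137,416),(313,437)]:
    a=dark(T,o(*p,6,295,175));P.append(atz(T,a,.006));print(a,P[-1])
P=np.array(P);q=P[:,:2]-P[:,:2].mean(0);print('cover',P.mean(0),'yaw',np.arctan2((L[:,0]*q[:,1]-L[:,1]*q[:,0]).sum(),(L*q).sum()),np.ptp(q,axis=0))
im=cv2.cvtColor(S['frame'],cv2.COLOR_RGB2BGR)
cv2.imwrite('pics/s_cov.png',cv2.resize(im[140:210,290:370],None,fx=8,fy=8,interpolation=cv2.INTER_CUBIC))
E
```

```text
[129.1 174. ] [146.2 263.5] [0.592  0.3237 0.101 ] [0.00031385] z100: [0.5924 0.3242 0.1   ] [0.5925 0.3232 0.1   ]
[160.8 175.3] [174. 239.] [0.5861 0.2235 0.1003] [8.75187345e-05] z100: [0.5862 0.2236 0.1   ] [0.5863 0.2233 0.1   ]
[127.3 195.9] [165.3 277.2] [0.5218 0.3282 0.1012] [1.29052971e-05] z100: [0.522  0.3285 0.1   ] [0.5225 0.3277 0.1   ]
[159. 197.] [192.9 251.2] [0.516  0.2283 0.1009] [0.00012962] z100: [0.5162 0.2286 0.1   ] [0.5165 0.2278 0.1   ]
[0.55398952 0.27594826 0.10086053] [np.float64(0.10038703645883464), np.float64(0.07029504777310307)]
yaw box -0.06073346809973748
48 137.1875 246.27083333333334 128 148 245 247 [0.36269293 0.29215828 0.11734195]
81 225.9506172839506 293.1604938271605 217 235 283 303 [0.36199066 0.28958815 0.11627561]
handle (array([0.36233868, 0.29004529, 0.11585845]), array([0.00020666]))
[319.33938375 223.42541289] [ 0.4271273  -0.29401488  0.006     ]
[348.42577438 226.93920081] [ 0.41289045 -0.39267822  0.006     ]
[317.38979233 244.0024704 ] [ 0.35790503 -0.28418163  0.006     ]
[346.64402828 247.41900292] [ 0.34406579 -0.38270077  0.006     ]
cover [ 0.38549714 -0.33839387  0.006     ] yaw -0.14179685470399628 [0.08306151 0.10849658]
```

View pics/s_cov.png

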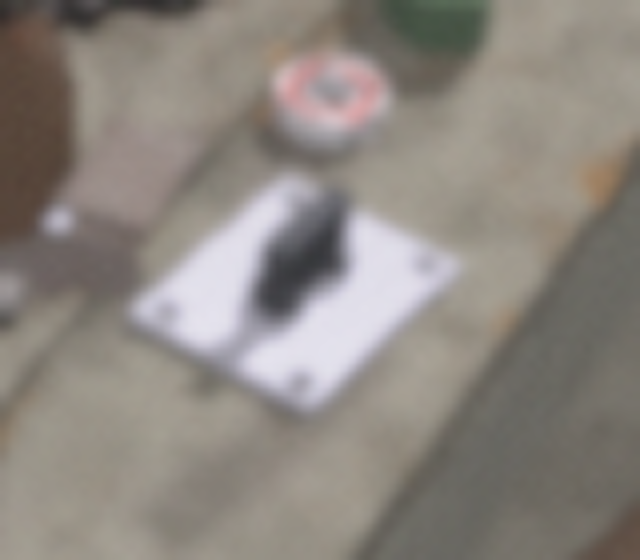

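```bash
python3 - <<'E'
from h import *
T=dict(np.load('top0.npz'));S=dict(np.load('side0.npz'))
H=np.array([[ 0.4271,-0.2940,.006],[0.4129,-0.3927,.006],[0.3579,-.2842,.006],[.3441,-.3827,.006]])
print(proj(S,H))
o=lambda X,Y,s,a,b:((X+.5)/s-.5+a,(Y+.5)/s-.5+b)
tt=[[319.34,223.43],[348.43,226.94],[317.39,244.0],[346.64,247.42]]
for h,p in zip((0,2,3),[(168,313),(300,384),(428,262)]):
    b=dark(S,o(*p,8,290,140),r=2.2); print(h,b,tri([T,S],[tt[h],b]),atz(S,b,.006))
W=cloud(T); print('orange',W[155:165:3,25:30:2]); print('bench',np.nanmedian(W[250:256,150:165],(0,1)),np.nanmedian(W[245:250,305:315],(0,1)))
print('plate z', np.nanmedian(W[228:236,322:328],(0,1)))
g=W[225:250,310:360];m=(g[...,2]>.03)&(g[...,2]<.07);print('lug',g[m].mean(0),m.sum(),g[m].min(0),g[m].max(0))
E
```

```text
[[310.66688313 178.62924092]
 [326.54538228 164.80179334]
 [327.47253397 187.44936251]
 [342.96364566 172.93767896]]
0 [306.46419737 181.26838798] (array([ 0.4345785 , -0.2943684 , -0.01133157]), array([0.00973173])) [ 0.43313249 -0.27381331  0.006     ]
2 [325.25205164 190.99725736] (array([ 0.36123594, -0.28648548, -0.01472627]), array([0.00453688])) [ 0.35664102 -0.26410462  0.006     ]
3 [346.72450371 168.28072683] (array([ 0.33841882, -0.37771136,  0.03461365]), array([0.00820912])) [ 0.34310788 -0.41367676  0.006     ]
orange [[[0.66029117 0.65422752 0.10307757]
  [0.65929033 0.64604527 0.106514  ]
  [0.65923391 0.63990218 0.1062552 ]]

 [[0.65099328 0.65479923 0.10103012]
  [0.64986465 0.64627714 0.10508386]
  [0.6491757  0.6387549  0.10736593]]

 [[       nan        nan        nan]
  [0.64015997 0.64587528 0.10481196]
  [0.64094072 0.64164084 0.10104188]]

 [[0.63143172 0.65372368 0.100955  ]
  [0.6311211  0.64699964 0.10174998]
  [0.63253798 0.64430749 0.09511483]]]
bench [ 0.34284164  0.25573569 -0.00157163] [ 0.34863116 -0.25827397 -0.00155274]
plate z [ 0.39936031 -0.31036737  0.00652492]
lug [ 0.38634081 -0.33699002  0.04441191] 76 [ 0.37777426 -0.36388125  0.03250095] [ 0.39546655 -0.3124461   0.05397016]
```

>>> jog_arm(commands="0.03 -0.05 0.04 0 0 -0.17; 0.06 -0.1 0.04 0 0 -0.34; 0.09 -0.15 0.04 0 0 -0.52; 0.12 -0.2 0.04 0 0 -0.7; 0.15 -0.25 0.04 0 0 -0.88; 0.18 -0.31 0.03 0 0 -1.06; 0.206 -0.369 0 0 0 -1.24; 0.206 -0.369 0 0 0 -1.4; 0.206 -0.369 0 0 0 -1.4; 0.206 -0.369 0 0 0 -1.4", gripper=36)

```text
time: 2.35
eef_pos: [0.3618, 0.2885, 0.2077]
tcp_rot: [0.728, 0.686, 0.001, 0.0]
contact_force: [-0.5, 0.5, 0.5]
opening: 0.358
```

>>> jog_arm(commands="0 0 -0.04 0 0 0; 0 0 -0.08 0 0 0; 0 0 -0.1 0 0 0; 0 0 -0.114 0 0 0; 0 0 -0.114 0 0 0")

```text
time: 2.98
eef_pos: [0.3612, 0.2882, 0.0926]
tcp_rot: [0.728, 0.686, -0.001, -0.0]
contact_force: [-0.9, -0.1, -1.0]
opening: 0.358
```

```bash
python3 - <<'E'
from h import *
print(get_state()['eef_pos'],get_state()['contact_force'])
c=cam('side');im=cv2.cvtColor(c['frame'],cv2.COLOR_RGB2BGR)
a=cv2.resize(im[200:320,130:270],None,fx=4,fy=4,interpolation=cv2.INTER_CUBIC)
c=cam('top');im=cv2.cvtColor(c['frame'],cv2.COLOR_RGB2BGR)
b=cv2.resize(im[150:270,90:190],None,fx=2.4,fy=4,interpolation=cv2.INTER_CUBIC)
cv2.imwrite('pics/g1.png',np.hstack([a,b]))
E
```

```text
[0.36115427 0.28823666 0.09261183] [-0.93860752 -0.08786706 -0.98887479]
```

View pics/g1.png

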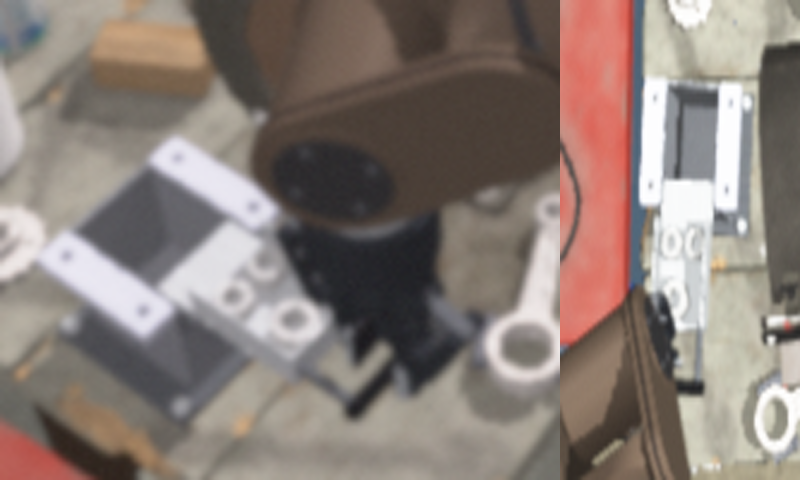

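The side view shows the fingers straddling the black bar at about (380,390), with no contact. I'll close with low force.

>>> jog_arm(commands="0 0 0 0 0 0; 0 0 0 0 0 0; 0 0 0 0 0 0; 0 0 0 0 0 0; 0 0 0 0 0 0", gripper=0, grip_force=35)

```text
time: 3.7
eef_pos: [0.3622, 0.288, 0.0936]
tcp_rot: [0.729, 0.685, 0.001, 0.0]
contact_force: [1.0, 0.0, 3.1]
opening: 0.002
```

```bash
python3 - <<'E'
from h import *
r=142;h=12
for th in np.arange(0,1.321,.11):
    dx=-r*np.cos(th)+h*np.sin(th)+r; dz=r*np.sin(th)+h*np.cos(th)-h
    print(round(th,2),np.round([dx*np.cos(.061),-dx*np.sin(.061),dz],1))
E
```

```text
0.0 [ 0. -0.  0.]
0.11 [ 2.2 -0.1 15.5]
0.22 [ 6.  -0.4 30.7]
0.33 [11.5 -0.7 45.4]
0.44 [18.6 -1.1 59.3]
0.55 [27.2 -1.7 72.5]
0.66 [37.1 -2.3 84.5]
0.77 [48.3 -3.  95.5]
0.88 [ 60.7  -3.7 105.1]
0.99 [ 74.   -4.5 113.3]
1.1 [ 88.1  -5.4 120. ]
1.21 [102.9  -6.3 125.1]
1.32 [118.2  -7.2 128.5]
```

Opening 0.002 means the jaws shut without the bar between them. I'll look.

```bash
python3 - <<'E'
from h import *
c=cam('side');im=cv2.cvtColor(c['frame'],cv2.COLOR_RGB2BGR)
cv2.imwrite('pics/g2.png',cv2.resize(im[235:315,180:260],None,fx=7,fy=7,interpolation=cv2.INTER_CUBIC))
cv2.imwrite('pics/g2a.png',cv2.resize(im,None,fx=1.5,fy=1.5))
np.savez('side2.npz',**c)
E
```

```text
(no output)
```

View pics/g2.png

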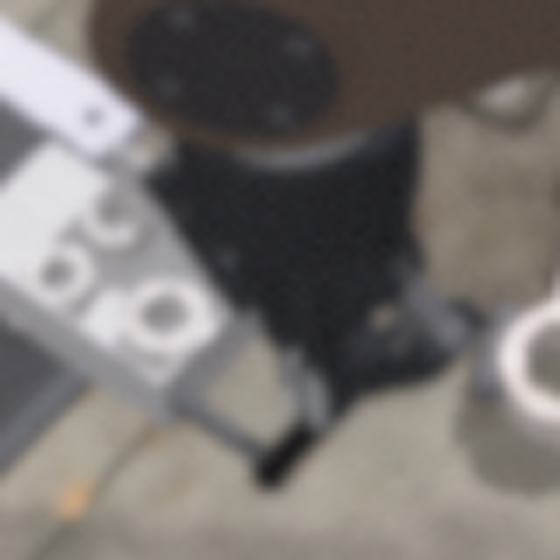

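```bash
python3 - <<'E'
from h import *
c=dict(np.load('side2.npz'))
def cr(X): return np.round((proj(c,np.array(X))-[180,235]+.5)*7-.5)
print('tcp',cr([.3622,.288,.0936]),'grasp',cr([.3622,.288,.1126]))
d=np.array([.061,.998,0])
for s in(-.035,.035): print('bar end',cr(np.array([.3622,.288,.112])+d*s))
W=cloud(c)
for (X,Y) in [(310,390),(285,455),(270,480),(300,430),(340,400),(400,360),(450,320),(380,320),(420,290),(430,340)]:
    u=int((X+.5)/7-.5+180.5);v=int((Y+.5)/7-.5+235.5);print((X,Y),np.round(W[v,u],3),c['frame'][v,u])
E
```

```text
tcp [332. 441.] grasp [329. 411.]
bar end [393. 340.]
bar end [261. 487.]
(310, 390) [0.358 0.301 0.148] [116 116 121]
(285, 455) [0.363 0.313 0.117] [31 29 31]
(270, 480) [0.363 0.321 0.115] [45 44 43]
(300, 430) [0.366 0.3   0.114] [56 56 54]
(340, 400) [0.35  0.297 0.141] [47 48 52]
(400, 360) [0.317 0.303 0.2  ] [45 47 51]
(450, 320) [0.309 0.287 0.21 ] [102 102 108]
(380, 320) [ 0.418  0.187 -0.006] [103  97  93]
(420, 290) [0.318 0.29  0.221] [106 103 107]
(430, 340) [0.312 0.295 0.206] [70 70 77]
```

```bash
python3 - <<'E'
from h import *
c=cam('top');im=cv2.cvtColor(c['frame'],cv2.COLOR_RGB2BGR)
cv2.imwrite('pics/g3.png',cv2.resize(im[200:270,110:180],None,fx=8,fy=8,interpolation=cv2.INTER_CUBIC))
print(get_state()['opening'],get_state()['contact_force'],get_state()['wrist_torque'])
E
```

```text
0.0004050078870803835 [ 0.6945795  -0.88548428  3.3552999 ] [-0.03214731  0.00317832 -0.00758678]
```

View pics/g3.png

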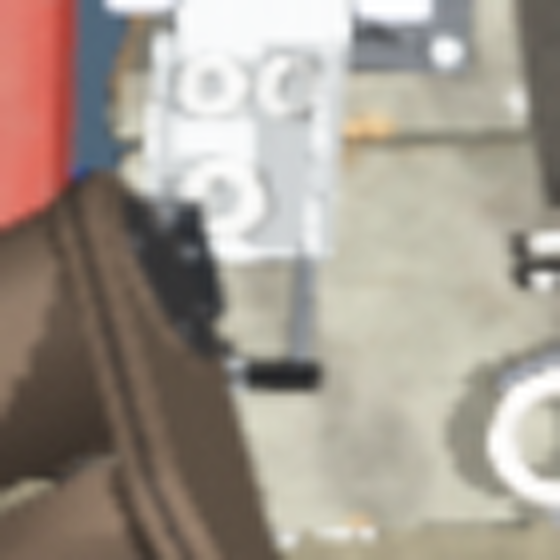

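The reading and picture are ambiguous, so I'll test with a small lift along the arc.

>>> jog_arm(commands="0.001 0 0.007 0 0 0; 0.002 0 0.0155 0 0 0; 0.006 0 0.031 0 0 0; 0.006 0 0.031 0 0 0")

```text
time: 4.3
eef_pos: [0.3693, 0.2884, 0.1262]
tcp_rot: [0.729, 0.685, 0.002, 0.001]
contact_force: [0.2, -0.5, -0.3]
opening: 0.002
```

```bash
python3 - <<'E'
from h import *
c=cam('side');im=cv2.cvtColor(c['frame'],cv2.COLOR_RGB2BGR)
cv2.imwrite('pics/g4.png',cv2.resize(im[235:315,180:260],None,fx=7,fy=7,interpolation=cv2.INTER_CUBIC))
E
```

```text
(no output)
```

View pics/g4.png

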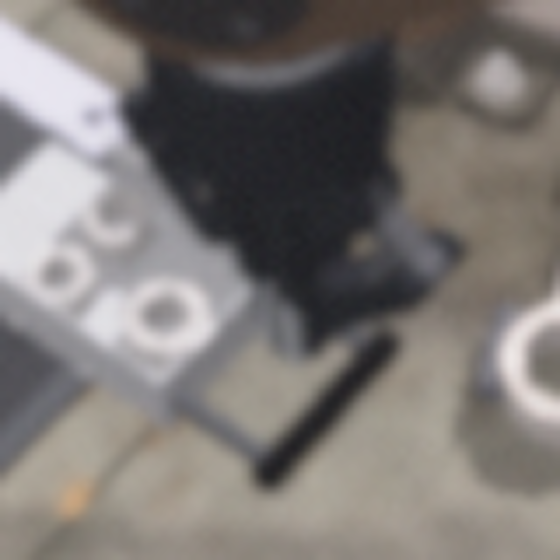

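```bash
python3 - <<'E'
from h import *
c=cam('side')
def cr(X): return np.round((proj(c,np.array(X))-[180,235]+.5)*7-.5)
print('tcp',cr([.3693,.2884,.1262]),'grasp',cr([.3693,.2884,.1452]))
W=cloud(c)
for (X,Y) in [(310,345),(300,330),(320,340),(290,320),(330,320),(350,300),(280,300),(400,230),(430,260)]:
    u=int((X+.5)/7-.5+180.5);v=int((Y+.5)/7-.5+235.5);print((X,Y),np.round(W[v,u],3),c['frame'][v,u])
print(get_state())
g=W[235:315,190:240]; m=(abs(g[...,0]-.369)<.03)&(abs(g[...,1]-.288)<.04)&(g[...,2]>.12); print(np.sort(g[m][:,2])[:10])
E
```

```text
tcp [308. 380.] grasp [305. 348.]
(310, 345) [0.36  0.296 0.164] [65 66 68]
(300, 330) [0.362 0.299 0.175] [106 107 111]
(320, 340) [0.357 0.295 0.169] [44 46 50]
(290, 320) [0.363 0.301 0.183] [107 108 112]
(330, 320) [0.343 0.303 0.203] [36 36 41]
(350, 300) [0.336 0.301 0.217] [42 44 49]
(280, 300) [0.366 0.3   0.191] [69 69 72]
(400, 230) [0.323 0.291 0.251] [102 102 106]
(430, 260) [0.313 0.292 0.241] [113 112 119]
{'time': 4.4, 'qpos': array([ 4.46177460e-01, -9.49464804e-02,  2.14707407e+00,  7.20937444e-06,
        1.08878650e+00,  5.08291607e-01]), 'dq': array([ 0.00193155,  0.00942044,  0.01522249, -0.00073034,  0.00085429,
       -0.00100483]), 'joint_efforts': array([-3.82214191e-02, -2.34761059e+01, -2.73975062e+01, -1.14448994e-03,
       -1.57267990e-02, -4.22584835e-04]), 'eef_pos': array([0.3679106 , 0.28784142, 0.124401  ]), 'tcp_rot': array([7.28724030e-01, 6.84807398e-01, 3.24266163e-04, 9.98627001e-05]), 'contact_force': array([ 0.92307118,  0.34679135, -0.60149943]), 'wrist_torque': array([ 0.01978146,  0.05561375, -0.00874676]), 'opening': -0.0006385638570151759}
[0.12011566 0.14887933 0.15108321 0.15467565 0.15491612 0.15498953
 0.15626    0.15644109 0.1576512  0.15772613]
```

```bash
python3 - <<'E'
from h import *
c=cam('side'); W=cloud(c); st=get_state(); print(st['eef_pos'],st['opening'])
im=cv2.cvtColor(c['frame'],cv2.COLOR_RGB2BGR)
m=(abs(W[...,1]-.29)<.06)&(abs(W[...,0]-.365)<.08)&(W[...,2]>.135)
# side profile x-z picture coloured by image
A=np.full((560,560,3),255,np.uint8)
for p,q in zip(W[m],im[m]):
    X=int((p[0]-.285)/.16*560);Z=int(560-(p[2]-.1)/.16*560)
    if 0<=X<560 and 0<=Z<560: cv2.circle(A,(X,Z),4,tuple(int(v) for v in q),-1)
for z in np.arange(.1,.26,.02):
    cv2.putText(A,'%.2f'%z,(0,int(560-(z-.1)/.16*560)),0,.5,(0,0,255)); 
for x in np.arange(.29,.44,.02): cv2.putText(A,'%.2f'%x,(int((x-.285)/.16*560),555),0,.4,(0,0,255))
X=int((.368-.285)/.16*560);Z=int(560-(.124-.1)/.16*560);cv2.circle(A,(X,Z),6,(255,0,0),2)
cv2.imwrite('pics/prof.png',A)
E
```

```text
[0.36756584 0.28770184 0.12394447] -0.00011222009229695569
```

View pics/prof.png

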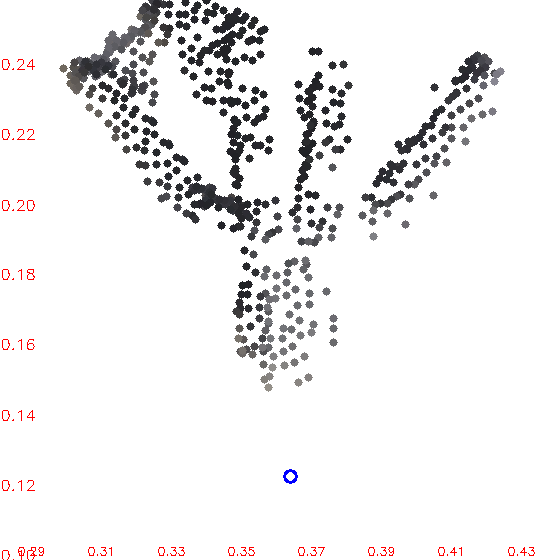

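The depth profile shows the shut fingertips about 25 mm higher than the stated TCP. That agrees with the 3 N contact on top of the bar. The first close was therefore above the bar, so I'll open and go 25 mm deeper.

>>> jog_arm(commands="0 0 0 0 0 0; -0.004 0 0 0 0 0; -0.004 0 0 0 0 0; -0.004 0 -0.02 0 0 0; -0.004 0 -0.04 0 0 0; -0.004 0 -0.055 0 0 0; -0.004 0 -0.055 0 0 0; -0.004 0 -0.055 0 0 0", gripper=36)

```text
time: 5.45
eef_pos: [0.3642, 0.288, 0.0696]
tcp_rot: [0.729, 0.685, 0.0, 0.0]
contact_force: [0.9, 1.6, 0.7]
opening: 0.36
```

```bash
python3 - <<'E'
from h import *
c=cam('side');im=cv2.cvtColor(c['frame'],cv2.COLOR_RGB2BGR)
cv2.imwrite('pics/g5.png',cv2.resize(im[235:315,180:260],None,fx=7,fy=7,interpolation=cv2.INTER_CUBIC))
E
```

```text
(no output)
```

View pics/g5.png

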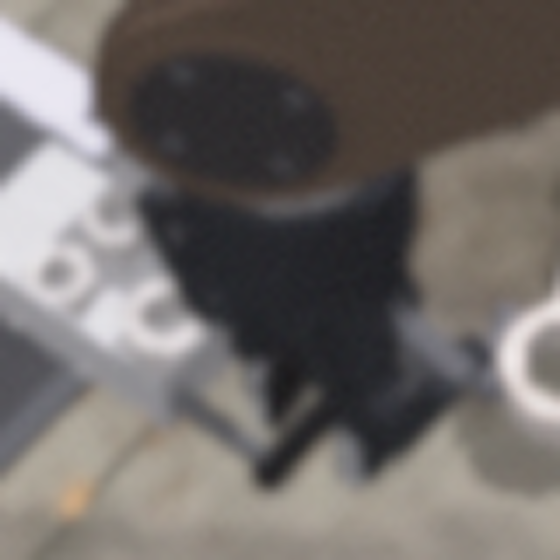

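The fingers now sit on either side of the bar, with the near tip at (360,475), clearly below it. Closing.

>>> jog_arm(commands="0 0 0 0 0 0; 0 0 0 0 0 0; 0 0 0 0 0 0; 0 0 0 0 0 0", gripper=0, grip_force=35)

```text
time: 6.0
eef_pos: [0.3631, 0.2882, 0.0699]
tcp_rot: [0.729, 0.685, -0.0, -0.001]
contact_force: [-4.5, 0.3, 5.4]
opening: 0.125
```

>>> jog_arm(commands="0.002 0 0.0155 0 0 0; 0.006 0 0.031 0 0 0; 0.0115 -0.001 0.045 0 0 0; 0.0185 -0.001 0.059 0 0 0; 0.027 -0.002 0.0725 0 0 0; 0.037 -0.002 0.0845 0 0 0; 0.037 -0.002 0.0845 0 0 0")

```text
time: 6.88
eef_pos: [0.3987, 0.2859, 0.1565]
tcp_rot: [0.729, 0.685, -0.003, -0.002]
contact_force: [-13.0, 1.1, 8.6]
opening: 0.122
```

```bash
python3 - <<'E'
from h import *
c=cam('side');im=cv2.cvtColor(c['frame'],cv2.COLOR_RGB2BGR)
cv2.imwrite('pics/g6.png',cv2.resize(im[205:315,140:260],None,fx=5,fy=5,interpolation=cv2.INTER_CUBIC))
E
```

```text
(no output)
```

View pics/g6.png

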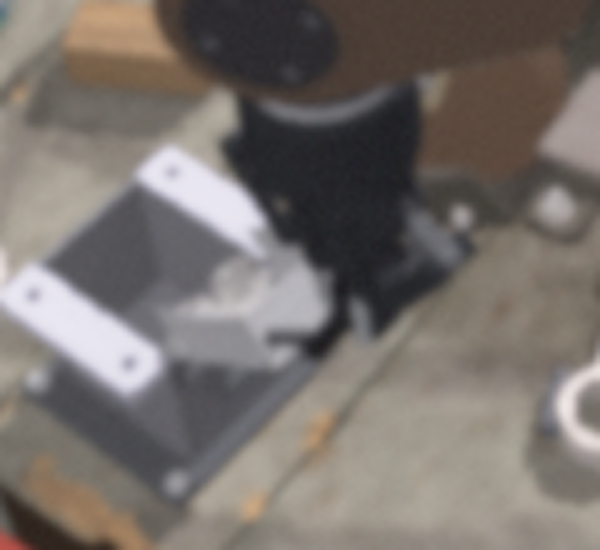

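>>> jog_arm(commands="0.009 -0.001 0.012 0 0 0; 0.021 -0.001 0.022 0 0 0; 0.034 -0.002 0.03 0 0 0; 0.048 -0.003 0.0365 0 0 0; 0.063 -0.004 0.0415 0 0 0; 0.075 -0.005 0.044 0 0 0; 0.075 -0.005 0.044 0 0 0; 0.075 -0.005 0.044 0 0 0; 0.075 -0.005 0.044 0 0 0")

```text
time: 8.05
eef_pos: [0.4776, 0.2812, 0.2012]
tcp_rot: [0.729, 0.685, 0.003, 0.001]
contact_force: [-1.9, 2.4, 6.9]
opening: 0.12
```

```bash
python3 - <<'E'
from h import *
c=cam('side');im=cv2.cvtColor(c['frame'],cv2.COLOR_RGB2BGR)
cv2.imwrite('pics/g7.png',cv2.resize(im[205:315,140:260],None,fx=5,fy=5,interpolation=cv2.INTER_CUBIC))
c=cam('top');im=cv2.cvtColor(c['frame'],cv2.COLOR_RGB2BGR)
cv2.imwrite('pics/g7t.png',cv2.resize(im[155:265,90:190],None,fx=5,fy=5,interpolation=cv2.INTER_CUBIC))
E
```

```text
(no output)
```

View pics/g7.png

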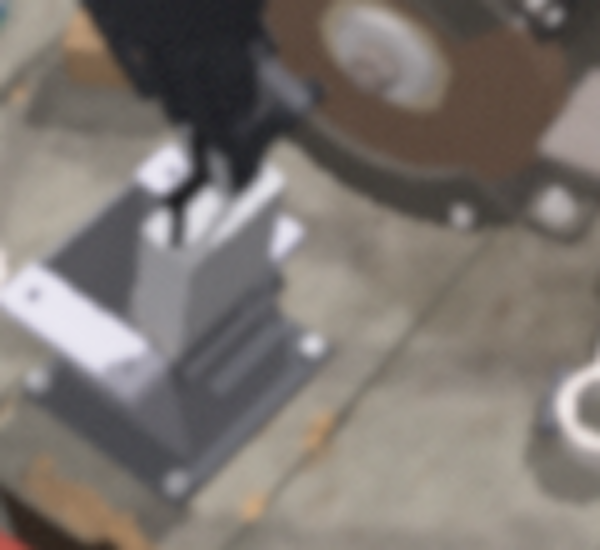

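View pics/g7t.png

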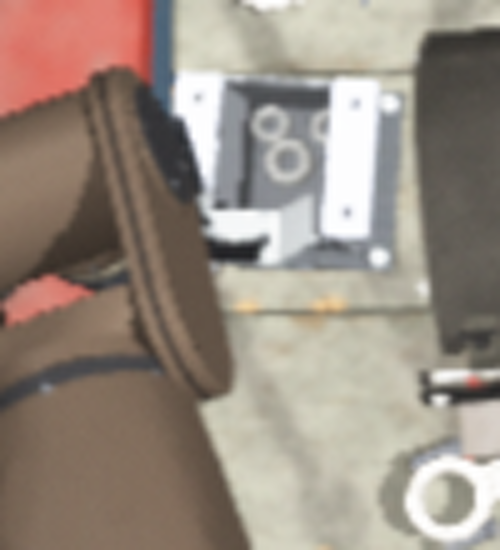

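The top view shows all three nuts on the box floor, at about (270,122), (322,125) and (288,160). I'll lower along the same arc.

>>> jog_arm(commands="-0.01 0 -0.003 0 0 0; -0.025 0.001 -0.008 0 0 0; -0.039 0.002 -0.0145 0 0 0; -0.052 0.003 -0.0225 0 0 0; -0.0645 0.004 -0.032 0 0 0; -0.0755 0.005 -0.0435 0 0 0; -0.085 0.005 -0.056 0 0 0; -0.0935 0.006 -0.069 0 0 0; -0.1005 0.006 -0.083 0 0 0; -0.106 0.007 -0.0975 0 0 0; -0.11 0.007 -0.113 0 0 0; -0.112 0.007 -0.128 0 0 0; -0.112 0.007 -0.128 0 0 0; -0.112 0.007 -0.128 0 0 0")

```text
time: 9.9
eef_pos: [0.3632, 0.2879, 0.0682]
tcp_rot: [0.729, 0.685, -0.0, -0.001]
contact_force: [-0.0, 5.5, -0.9]
opening: 0.124
```

>>> jog_arm(commands="0 0 0 0 0 0; 0 0 0 0 0 0; 0 0 0 0 0 0; 0 0 0.03 0 0 0; 0 0 0.08 0 0 0; 0 0 0.14 0 0 0; 0 0 0.2 0 0 0; 0 0 0.26 0 0 0; 0 0 0.29 0 0 0", gripper=36)

```text
time: 11.02
eef_pos: [0.3645, 0.2879, 0.364]
tcp_rot: [0.729, 0.685, 0.003, 0.001]
contact_force: [0.5, 0.5, -0.2]
opening: 0.362
```

```bash
python3 - <<'E'
from h import *
T=dict(np.load('top0.npz'));W=cloud(T)
for x0 in np.arange(.34,.70,.06):
    print(round(x0,2),[ (lambda m: round(float(np.nanmax(W[m][:,2])),2) if m.any() else None)((abs(W[...,0]-x0)<.03)&(abs(W[...,1]-y)<.04)) for y in np.arange(-.48,.41,.08)])
c=cam('side');save(c,'a1.png')
E
```

```text
0.34 [0.01, 0.01, 0.01, 0.01, 0.01, 0.01, 0.01, 0.17, 0.17, 0.12, 0.12, 0.01]
0.4 [0.02, 0.05, 0.05, 0.26, 0.27, 0.07, 0.08, 0.29, 0.29, 0.14, 0.13, 0.01]
0.46 [0.25, 0.25, 0.01, 0.27, 0.28, 0.24, 0.24, 0.28, 0.28, 0.13, 0.13, 0.01]
0.52 [0.27, 0.3, 0.05, 0.29, 0.29, 0.25, 0.25, 0.28, 0.28, 0.13, 0.13, 0.0]
0.58 [0.32, 0.31, 0.01, 0.28, 0.28, 0.24, 0.32, 0.31, 0.27, 0.11, 0.11, 0.0]
0.64 [0.4, 0.87, 0.87, 0.87, 0.87, 0.87, 0.87, 0.87, 0.87, 0.87, 0.86, 0.01]
```

View pics/a1.png

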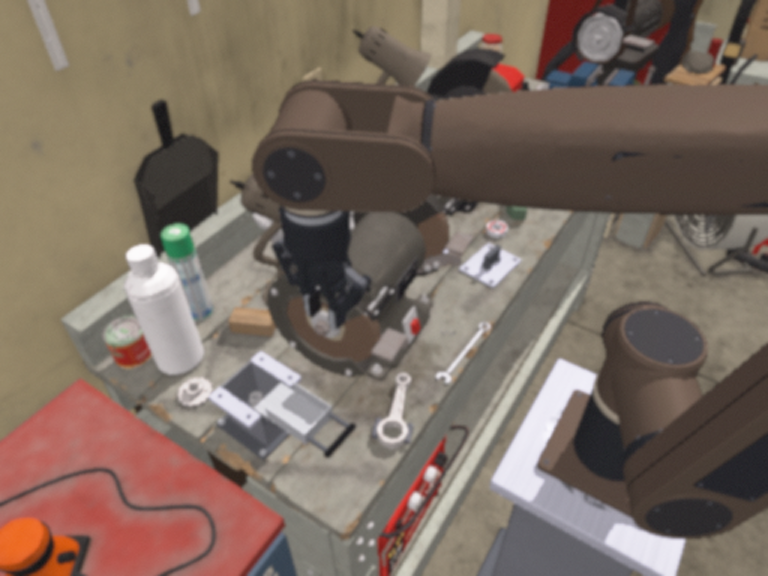

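The tray is flat and empty at (300,405). A wooden shelf (0.87 m) is far enough away. I'll travel over the grinder to above the large cover.

>>> jog_arm(commands="0.018 -0.05 0 0 0 0; 0.036 -0.1 0 0 0 0; 0.054 -0.15 0 0 0 0; 0.072 -0.2 0 0 0 0; 0.09 -0.25 0 0 0 0; 0.105 -0.295 0 0 0 0; 0.091 -0.35 0 0 0 -0.02; 0.077 -0.405 0 0 0 -0.04; 0.063 -0.46 0 0 0 -0.06; 0.049 -0.515 0 0 0 -0.08; 0.035 -0.57 0 0 0 -0.08; 0.022 -0.625 0 0 0 -0.08; 0.022 -0.625 0 0 0 -0.08; 0.022 -0.625 0 0 0 -0.08; 0.022 -0.625 0 0 0 -0.08", gripper=55)

```text
time: 12.95
eef_pos: [0.3861, -0.336, 0.3595]
tcp_rot: [0.755, 0.656, 0.0, -0.0]
contact_force: [-0.7, 1.1, -0.2]
opening: 0.547
```

```bash
python3 - <<'E'
from h import *
c=cam('top');im=cv2.cvtColor(c['frame'],cv2.COLOR_RGB2BGR)
cv2.imwrite('pics/b1.png',cv2.resize(im[155:275,270:390],None,fx=5,fy=5,interpolation=cv2.INTER_CUBIC))
s=get_state();print(s['eef_pos'],s['tcp_rot'],s['qpos'])
E
```

```text
[ 0.38618203 -0.33596607  0.35967625] [7.54831887e-01 6.55918284e-01 3.35716533e-05 1.61373780e-04] [-9.14440131e-01 -1.57310591e-01  1.76999122e+00  8.61477143e-05
  1.52859381e+00 -7.74444487e-01]
```

>>> jog_arm(commands="0 -0.001 -0.06 0 0 0; 0 -0.002 -0.12 0 0 0; 0 -0.002 -0.18 0 0 0; 0 -0.002 -0.24 0 0 0; 0 -0.002 -0.29 0 0 0; 0 -0.002 -0.315 0 0 0; 0 -0.002 -0.315 0 0 0")

```text
time: 13.88
eef_pos: [0.385, -0.3368, 0.0425]
tcp_rot: [0.755, 0.656, 0.0, -0.003]
contact_force: [-0.4, -0.6, 0.2]
opening: 0.548
```

```bash
python3 - <<'E'
from h import *
c=cam('side');im=cv2.cvtColor(c['frame'],cv2.COLOR_RGB2BGR);np.savez('side3.npz',**c)
cv2.imwrite('pics/b2.png',cv2.resize(im[120:210,280:380],None,fx=6,fy=6,interpolation=cv2.INTER_CUBIC))
c=cam('top');im=cv2.cvtColor(c['frame'],cv2.COLOR_RGB2BGR);np.savez('top3.npz',**c)
cv2.imwrite('pics/b2t.png',cv2.resize(im[175:275,280:380],None,fx=6,fy=6,interpolation=cv2.INTER_CUBIC))
E
```

```text
(no output)
```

View pics/b2.png

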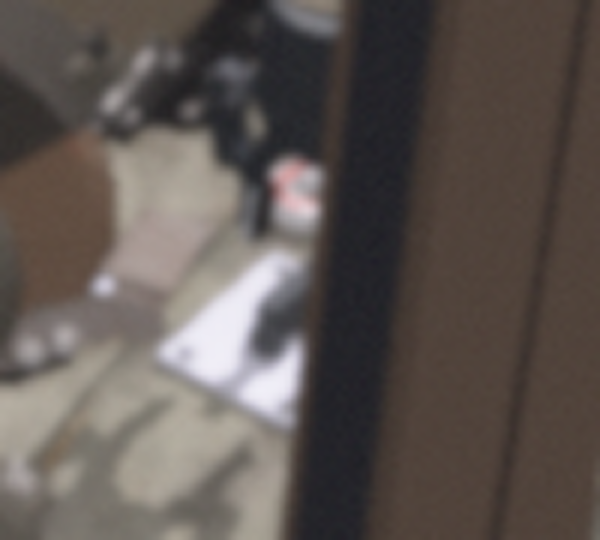

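View pics/b2t.png

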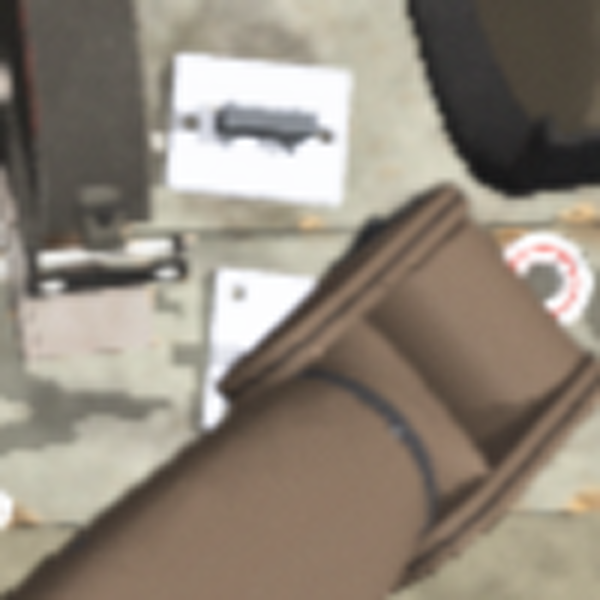

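```bash
python3 - <<'E'
from h import *
c=dict(np.load('side3.npz'));W=cloud(c)
def px(X,Y): return int((X+.5)/6-.5+280.5),int((Y+.5)/6-.5+120.5)
for p in [(258,150),(255,180),(255,200),(253,215),(253,228),(265,215)]:
    u,v=px(*p);print(p,np.round(W[v,u],3),c['frame'][v,u])
def cr(X): return np.round((proj(c,np.array(X))-[280,120]+.5)*6-.5)
for x in(.412,.426): print(cr([x,-.341+.011,.067]),cr([x,-.341+.011,.042]))
E
```

```text
(258, 150) [ 0.41  -0.322  0.142] [42 43 46]
(255, 180) [ 0.414 -0.33   0.114] [53 54 57]
(255, 200) [ 0.413 -0.332  0.1  ] [86 86 88]
(253, 215) [ 0.412 -0.331  0.093] [78 77 80]
(253, 228) [ 0.409 -0.328  0.084] [78 76 79]
(265, 215) [ 0.408 -0.34   0.089] [64 62 64]
[248. 249.] [244. 283.]
[226. 241.] [222. 274.]
```

>>> jog_arm(commands="0.001 -0.001 -0.02 0 0 0; 0.001 -0.001 -0.04 0 0 0; 0.001 -0.001 -0.053 0 0 0; 0.001 -0.001 -0.053 0 0 0; 0.001 -0.001 -0.053 0 0 0")

```text
time: 14.6
eef_pos: [0.3874, -0.341, -0.0073]
tcp_rot: [0.755, 0.655, -0.0, 0.001]
contact_force: [1.1, 0.1, 0.4]
opening: 0.544
```

>>> jog_arm(commands="0 0 -0.001 0 0 0; 0 0 -0.001 0 0 0; 0 0 -0.001 0 0 0; 0 0 -0.001 0 0 0; 0 0 -0.001 0 0 0; 0 0 -0.001 0 0 0", gripper=0, grip_force=70)

```text
time: 15.35
eef_pos: [0.387, -0.3406, -0.0088]
tcp_rot: [0.755, 0.655, -0.0, 0.0]
contact_force: [-1.4, 1.0, 5.4]
opening: 0.151
```

>>> jog_arm(commands="0 0 0.01 0 0 0; 0 0 0.03 0 0 0; 0 0 0.06 0 0 0; 0 0 0.11 0 0 0; 0 0 0.16 0 0 0; 0 0 0.21 0 0 0; 0 0 0.26 0 0 0; 0 0 0.31 0 0 0; 0 0 0.35 0 0 0; 0 0 0.375 0 0 0; 0 0 0.375 0 0 0; 0 0 0.375 0 0 0")

```text
time: 16.85
eef_pos: [0.3862, -0.3395, 0.363]
tcp_rot: [0.755, 0.655, 0.0, -0.002]
contact_force: [0.2, -0.4, -3.6]
opening: 0.152
```

```bash
python3 - <<'E'
from h import *
c=cam('side');im=cv2.cvtColor(c['frame'],cv2.COLOR_RGB2BGR);save(c,'c1.png')
s=get_state();print(s['eef_pos'],s['contact_force'],s['opening'],s['wrist_torque'])
E
```

```text
[ 0.38609038 -0.33945047  0.36268902] [-0.70546599  0.54522751 -3.94068339] 0.1535715361016164 [-0.03302929 -0.01935065 -0.03626955]
```

View pics/c1.png

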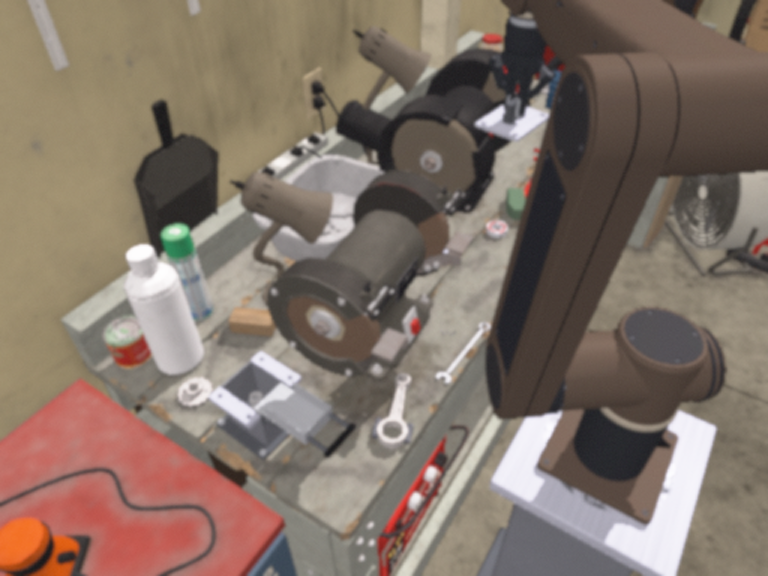

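The cover is held level at about (512,120), with 3.7 N of load. I'll carry it over the grinder to the box.

>>> jog_arm(commands="0.013 0.04 0 0 0 0; 0.026 0.085 0 0 0 0; 0.039 0.13 0 0 0 0; 0.052 0.18 0 0 0 0; 0.065 0.23 0 0 0 0; 0.08 0.285 0 0 0 0; 0.094 0.34 0 0 0 0; 0.107 0.39 0 0 0 0.02; 0.12 0.44 0 0 0 0.04; 0.133 0.49 0 0 0 0.06; 0.146 0.535 0 0 0 0.08; 0.158 0.58 0 0 0 0.08; 0.168 0.615 0 0 0 0.08; 0.168 0.615 0 0 0 0.08; 0.168 0.615 0 0 0 0.08; 0.168 0.615 0 0 0 0.08")

```text
time: 18.9
eef_pos: [0.5545, 0.2737, 0.365]
tcp_rot: [0.729, 0.684, -0.001, -0.0]
contact_force: [0.5, -0.3, -4.1]
opening: 0.151
```

```bash
python3 - <<'E'
from h import *
c=cam('side');save(c,'d1.png');np.savez('side4.npz',**c)
c=cam('top');save(c,'d1t.png');np.savez('top4.npz',**c)
s=get_state();print(s['eef_pos'],s['tcp_rot'],s['contact_force'],s['opening'],s['wrist_torque'])
E
```

```text
[0.55467486 0.27378491 0.36562675] [7.29168120e-01 6.84334601e-01 7.07036433e-06 8.38289784e-05] [ 0.80864019 -0.82195713 -2.55194937] 0.15114077953031987 [ 0.00213955  0.02840959 -0.00141421]
```

View pics/d1.png

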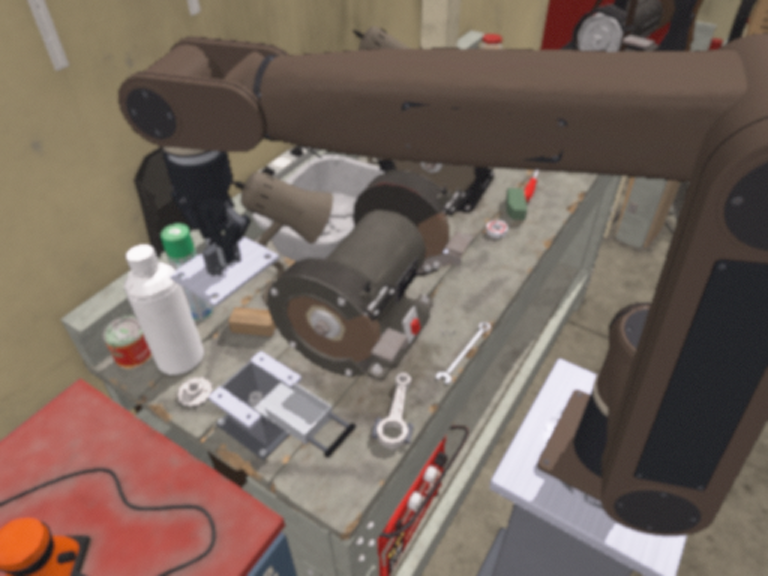

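View pics/d1t.png

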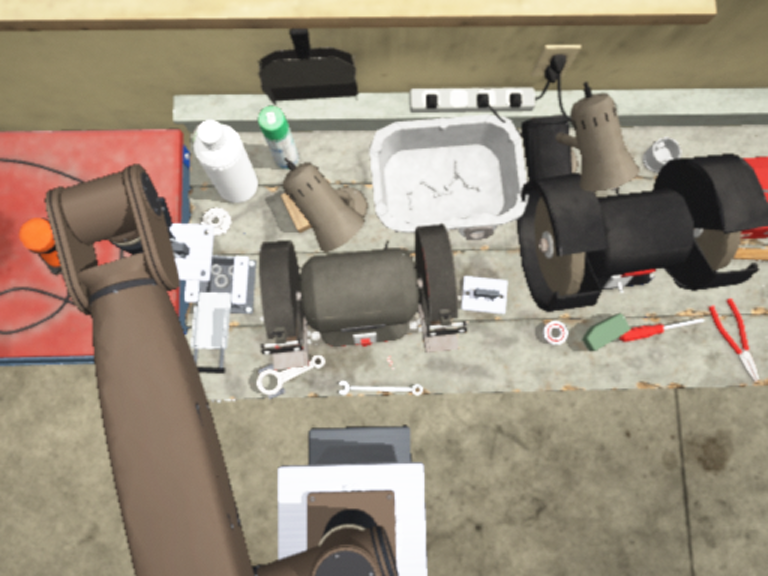

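```bash
cat > pl.py <<'E'
from h import *
# fit the plate in a side-view cloud: planar fit of bright pixels within box
def plate(c,zr,xr=(.46,.66),yr=(.17,.38),thr=150):
    W=cloud(c);g=cv2.cvtColor(c['frame'],cv2.COLOR_RGB2GRAY)
    m=(W[...,2]>zr[0])&(W[...,2]<zr[1])&(W[...,0]>xr[0])&(W[...,0]<xr[1])&(W[...,1]>yr[0])&(W[...,1]<yr[1])&(g>thr)
    P=W[m]; A=np.c_[P[:,0]-.554,P[:,1]-.276,np.ones(len(P))]
    k=np.ones(len(P),bool)
    for _ in range(5):
        s=np.linalg.lstsq(A[k],P[k,2],rcond=None)[0];r=P[:,2]-A@s;k=abs(r)<.006
    return s,k.sum(),r[k].std(),m,P[k].min(0),P[k].max(0)
E
python3 - <<'E'
from pl import *
for n in('side4','top4'):
    c=dict(np.load(n+'.npz'));s,n_,r,m,a,b=plate(c,(.34,.42));print(s,n_,r,a,b)
    v,u=np.nonzero(m);print(u.min(),u.max(),v.min(),v.max())
c=dict(np.load('side4.npz'));im=cv2.cvtColor(c['frame'],cv2.COLOR_RGB2BGR)
cv2.imwrite('pics/d2.png',cv2.resize(im[140:220,95:195],None,fx=8,fy=7.5,interpolation=cv2.INTER_CUBIC))
# box rails z for reference in same way, both cams
c0=dict(np.load('side0.npz'));print('rails',plate(c0,(.085,.115),thr=200)[:3]);c0=dict(np.load('top0.npz'));print('rails',plate(c0,(.085,.115),thr=200)[:3])
E
```

```text
[-0.00339391 -0.00075516  0.37854353] 1226 0.0011521495980218817 [0.50345153 0.2127235  0.37272976] [0.60508388 0.3381658  0.38416284]
113 185 159 203
[-1.87894170e-04  5.47595631e-03  3.79896123e-01] 785 0.001918483766748449 [0.50459086 0.21021925 0.37376455] [0.60120645 0.28259575 0.38522554]
113 142 149 186
rails (array([-0.00271489,  0.00226392,  0.09876011]), np.int64(700), np.float64(0.0015228599350844167))
rails (array([-3.39138234e-03, -3.21967616e-05,  9.96485309e-02]), np.int64(826), np.float64(0.0025008517843614236))
```

View pics/d2.png

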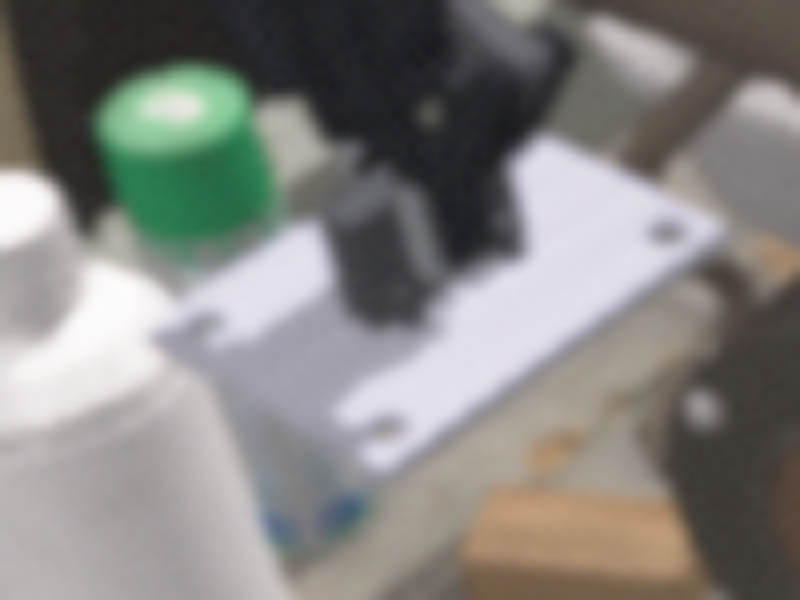

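>>> jog_arm(commands="0 0 -0.05 0 0 0; 0 0 -0.1 0 0 0; 0 0 -0.15 0 0 0; 0 0 -0.19 0 0 0; 0 0 -0.22 0 0 0; 0 0 -0.23 0 0 0; 0 0 -0.23 0 0 0; 0 0 -0.23 0 0 0; 0 0 -0.23 0 0 0")

```text
time: 20.12
eef_pos: [0.5558, 0.2751, 0.1375]
tcp_rot: [0.729, 0.685, 0.001, 0.001]
contact_force: [-0.3, 0.6, -2.9]
opening: 0.155
```

```bash
python3 - <<'E'
from pl import *
s=get_state();print(s['eef_pos'],s['tcp_rot'],s['contact_force'],s['opening'])
for n in('side','top'):
    c=cam(n);np.savez(n+'5.npz',**c);print(plate(c,(.13,.17))[:3])
    im=cv2.cvtColor(c['frame'],cv2.COLOR_RGB2BGR)
    r=im[210:300,130:230] if n=='side' else im[150:240,95:195]
    cv2.imwrite('pics/e_%s.png'%n,cv2.resize(r,None,fx=6,fy=6,interpolation=cv2.INTER_CUBIC))
E
```

```text
[0.55579211 0.27508993 0.13753821] [0.72868988 0.68484178 0.00149938 0.00074318] [-0.27652637  0.64044337 -2.94490151] 0.1553565329104346
(array([ 0.0050566 , -0.00140266,  0.15096446]), np.int64(1017), np.float64(0.0015691729836881875))
(array([0.00036992, 0.0132496 , 0.15192662]), np.int64(488), np.float64(0.002277175399556559))
```

View pics/e_side.png

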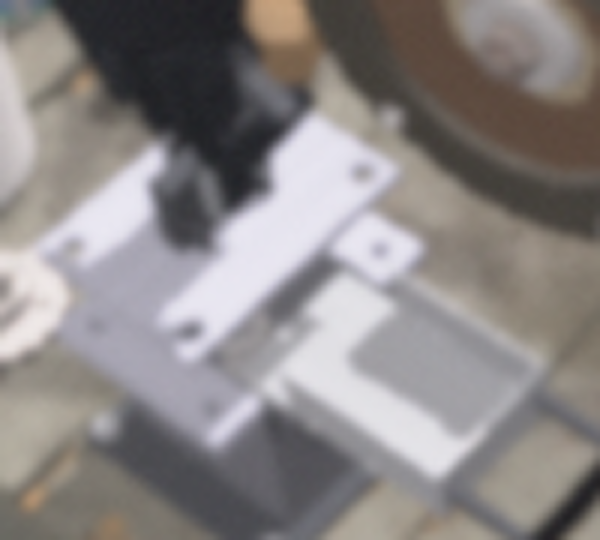

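View pics/e_top.png

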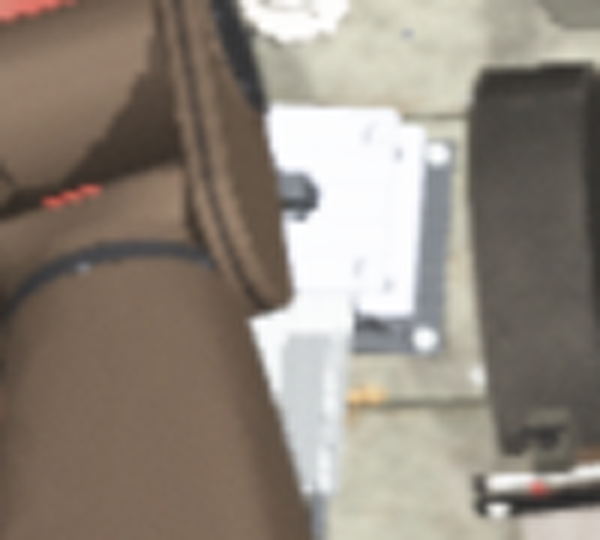

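```bash
cat > ov.py <<'E'
from h import *
L=np.array([[35,50],[35,-50],[-35,50],[-35,-50]])/1000
K=np.array([[47,61],[47,-61],[-47,-61],[-47,61]])/1000
def pose(x,y,yaw,P,z):
    c,s=np.cos(yaw),np.sin(yaw);Q=P@np.array([[c,s],[-s,c]])+[x,y]
    return np.c_[Q,np.full(len(Q),z)]
def overlay(c,pp,z,crop,sc,name,holes=True,bx=None):
    v0,v1,u0,u1=crop;im=cv2.cvtColor(c['frame'],cv2.COLOR_RGB2BGR)
    A=cv2.resize(im[v0:v1,u0:u1],None,fx=sc,fy=sc,interpolation=cv2.INTER_CUBIC)
    f=lambda X:((proj(c,X)-[u0,v0]+.5)*sc-.5)
    cv2.polylines(A,[np.round(f(pose(*pp,K,z))).astype(int)],True,(0,0,255),1)
    th=np.linspace(0,2*np.pi,40)
    for h in L:
        C=h+.0055*np.c_[np.cos(th),np.sin(th)]
        cv2.polylines(A,[np.round(f(pose(*pp,C,z))).astype(int)],True,(0,160,0),1)
        if bx is not None:
            C=h+.004*np.c_[np.cos(th),np.sin(th)]
            cv2.polylines(A,[np.round(f(pose(*bx,C,.1))).astype(int)],True,(255,0,255),1)
    cv2.imwrite('pics/'+name,A)
E
python3 - <<'E'
from ov import *
S=dict(np.load('side5.npz'));T=dict(np.load('top5.npz'))
overlay(S,(.5548,.2761,-.061),.1512,(215,285,130,210),9,'o_s.png',bx=(.5542,.2758,-.061))
overlay(T,(.5548,.2761,-.061),.1512,(155,215,120,180),9,'o_t.png',bx=(.5542,.2758,-.061))
E
```

```text
(no output)
```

View pics/o_s.png

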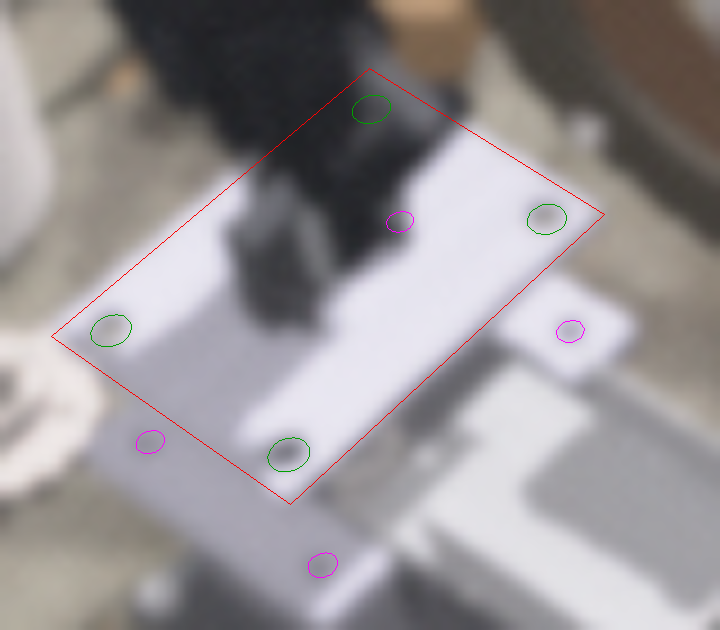

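View pics/o_t.png

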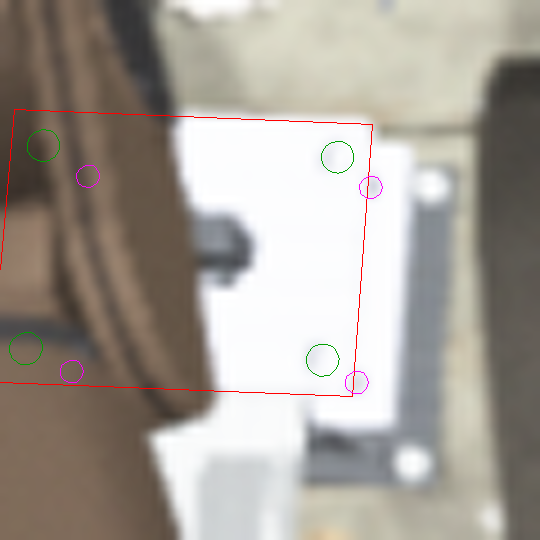

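>>> jog_arm(commands="0 0 -0.01 0 0 0; -0.001 0 -0.02 0 0 0; -0.001 0 -0.028 0 0 0; -0.001 0 -0.031 0 0 0; -0.001 0 -0.031 0 0 0; -0.001 0 -0.031 0 0 0; -0.001 0 -0.031 0 0 0; -0.001 0 -0.031 0 0 0")

```text
time: 21.22
eef_pos: [0.5539, 0.2748, 0.1049]
tcp_rot: [0.729, 0.685, 0.0, 0.0]
contact_force: [0.0, -0.1, -3.1]
opening: 0.149
```

```bash
python3 - <<'E'
from ov import *; from pl import *
for i in range(3):
    s=get_state();print(s['eef_pos'],s['tcp_rot'],s['contact_force'],s['opening']); 
    for n in('side','top'):
        c=cam(n);np.savez(n+'6.npz',**c)
        W=plate(c,(.111,.135),xr=(.505,.61));print(n,W[:3])
S=dict(np.load('side6.npz'));T=dict(np.load('top6.npz'))
overlay(S,(.5542,.2758,-.061),.121,(215,285,130,210),9,'p_s.png',bx=(.5542,.2758,-.061))
overlay(T,(.5542,.2758,-.061),.121,(155,215,120,180),9,'p_t.png',bx=(.5542,.2758,-.061))
E
```

```text
[0.55388835 0.27484171 0.10486777] [7.28673409e-01 6.84861284e-01 2.63798255e-04 1.24315823e-04] [ 0.04693068 -0.05071602 -3.11752423] 0.14910035993061793
side (array([ 0.00351049, -0.00090953,  0.11822634]), np.int64(981), np.float64(0.0016750136617719573))
top (array([-0.00659836,  0.01373089,  0.11954314]), np.int64(449), np.float64(0.002459726413204776))
[0.55374218 0.27481541 0.10467796] [7.28674530e-01 6.84860143e-01 1.01941388e-04 5.73407667e-05] [ 0.89296238  0.36021471 -3.14160409] 0.1507197492298204
side (array([ 0.00213891, -0.00272564,  0.11812237]), np.int64(969), np.float64(0.0016395253557306404))
top (array([-0.00486845,  0.00817995,  0.11920049]), np.int64(451), np.float64(0.0023450505688314394))
[0.55371369 0.274796   0.1046006 ] [7.28678014e-01 6.84856443e-01 6.41587111e-05 2.56380121e-05] [-0.73407261  0.19378366 -2.7222402 ] 0.15026442782518384
side (array([ 0.00500273, -0.00222607,  0.11799436]), np.int64(979), np.float64(0.0016901299314442382))
top (array([-0.00610698,  0.00200056,  0.11905736]), np.int64(448), np.float64(0.0023231327328994927))
```

View pics/p_s.png

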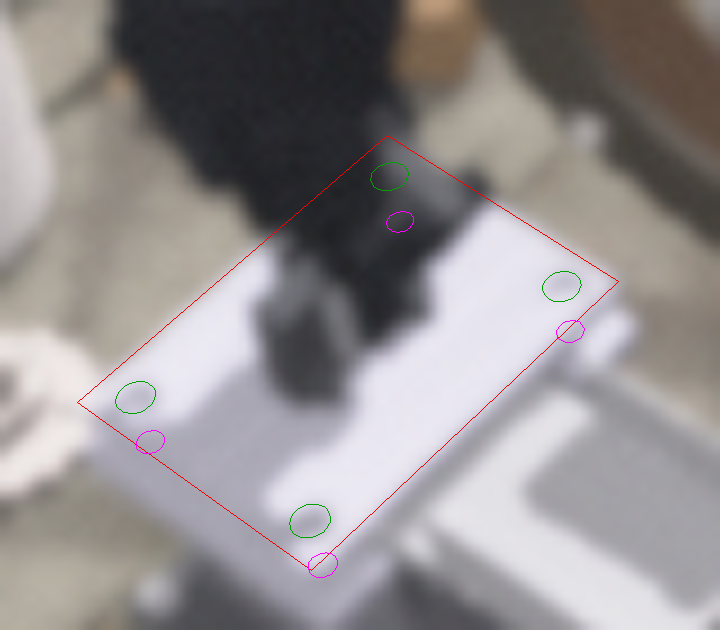

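View pics/p_t.png

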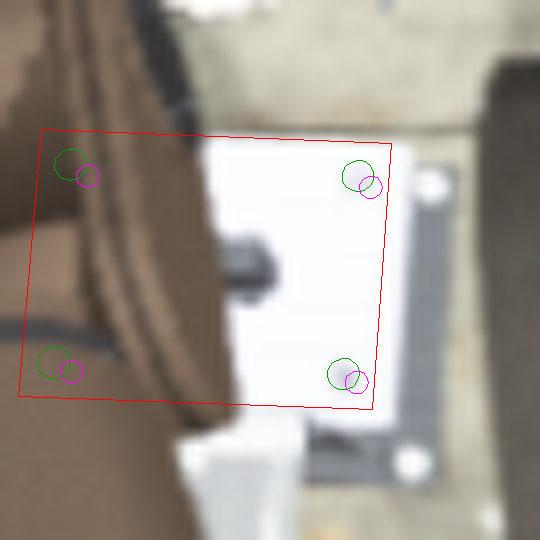

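Depth in both views puts the gap at about 13 mm, so I'll raise 2 mm and then fit the outline numerically.

>>> jog_arm(commands="0 0 0.002 0 0 0; 0 0 0.002 0 0 0; 0 0 0.002 0 0 0; 0 0 0.002 0 0 0; 0 0 0.002 0 0 0; 0 0 0.002 0 0 0")

```text
time: 22.28
eef_pos: [0.5537, 0.2748, 0.1065]
tcp_rot: [0.729, 0.685, -0.0, -0.0]
contact_force: [-0.3, 0.2, -3.1]
opening: 0.151
```

```bash
cat > fit.py <<'E'
from ov import *; from pl import *
from scipy.optimize import minimize
from scipy.ndimage import map_coordinates
def edge_off(c,z,pp):
    # per plate edge: signed offset (mm, outward) of the strongest gradient from predicted edge
    g=cv2.cvtColor(c['frame'],cv2.COLOR_RGB2GRAY).astype(float)
    E={'+x':((47,-1),(0,1),61),'-x':((-47,-1),(0,1),61),'+y':((0,61),(1,0),47),'-y':((0,-61),(1,0),47)}
    out={}
    d=np.arange(-6,6.01,.25)
    for k in E:
        r=[]
        ax=0 if 'x' in k else 1; sg=1 if k[0]=='+' else -1; half=(47,61)[ax]; o=(61,47)[ax]
        for t in np.arange(-o+5,o-4,3):
            P=np.zeros((len(d),2));P[:,ax]=sg*(half+d);P[:,1-ax]=t
            uv=proj(c,pose(*pp,P/1000,z));p=map_coordinates(g,[uv[:,1],uv[:,0]],order=3)
            gr=-np.gradient(p,d); i=np.argmax(gr)
            if p[:8].mean()>180 and gr[i]>6 and 1<i<len(d)-2:
                a,b,e=gr[i-1:i+2];r.append((t,d[i]+.25*.5*(a-e)/(a-2*b+e)))
        out[k]=(len(r),round(float(np.median([q[1] for q in r])),2) if r else None, round(float(np.polyfit(*zip(*r),1)[0]),4) if len(r)>5 else None)
    return out
E
python3 - <<'E'
from fit import *
s=get_state();print(s['eef_pos'],s['contact_force'])
for n in('side','top'):
    c=cam(n);np.savez(n+'7.npz',**c)
    print(n,plate(c,(.111,.135),xr=(.505,.61))[:3])
    print(edge_off(c,.1205,(.5543,.2758,-.061)))
# sanity: same method on the plate at 4.5 cm (clear of rails)
for n in('side','top'): print('hi',n,edge_off(dict(np.load(n+'5.npz')),.1512,(.5548,.2761,-.061)))
E
```

```text
[0.55367986 0.27476601 0.10650093] [-0.30157974  0.15476916 -3.07699889]
side (array([ 0.00056647, -0.00367527,  0.11992341]), np.int64(987), np.float64(0.0017011038863484088))
{'+x': (18, 1.28, -0.0062), '-x': (35, 0.02, 0.0088), '+y': (3, -1.17, None), '-y': (15, 1.53, -0.0076)}
top (array([-0.00123818,  0.00126751,  0.12067479]), np.int64(454), np.float64(0.0024023394045403733))
{'+x': (21, 1.31, -0.0342), '-x': (7, -0.28, -0.1174), '+y': (0, None, None), '-y': (0, None, None)}
hi side {'+x': (21, 3.2, 0.0008), '-x': (38, -1.37, 0.0127), '+y': (3, -0.51, None), '-y': (16, 1.74, 0.0046)}
hi top {'+x': (21, 1.38, -0.0279), '-x': (1, -1.65, None), '+y': (0, None, None), '-y': (4, -0.33, None)}
```

```bash
python3 - <<'E'
from fit import *
for n in('top','side'):
    c=dict(np.load(n+'0.npz'));print(n,'bench cover',edge_off(c,.006,(.3855,-.3384,-.142)))
for n,z in(('side7',.1205),('top7',.1205),('side5',.1512),('top5',.1512)):
    c=dict(np.load(n+'.npz'))
    pp=(.5543,.2758,-.061) if '7' in n else (.5560,.2755,-.061)
    for i,h in enumerate(L):
        X=pose(*pp,h[None],z)[0];uv=proj(c,X)
        q=dark(c,uv,r=3.2);g=c['frame'][int(round(q[1])),int(round(q[0]))]
        print(n,i,np.round(uv,2),np.round(q-uv,2),'d mm',np.round((atz(c,q,z)-X)[:2]*1000,2),g)
E
```

```text
top bench cover {'+x': (38, 1.33, -0.0013), '-x': (38, 1.01, 0.0024), '+y': (29, 2.12, -0.0003), '-y': (29, 1.3, 0.0035)}
side bench cover {'+x': (38, 2.43, 0.0053), '-x': (34, -1.5, 0.0182), '+y': (19, 0.9, -0.0008), '-y': (0, None, None)}
side7 0 [144.58 258.77] [-0.48  4.41] d mm [-8.73 10.55] [166 163 176]
side7 1 [172.79 234.24] [-4.14  0.34] d mm [8.59 6.89] [34 35 41]
side7 2 [163.97 272.48] [-3.14  1.3 ] d mm [3.88 7.01] [170 168 182]
side7 3 [191.94 246.43] [ 1.92 -4.03] d mm [  4.33 -13.11] [190 183 180]
top7 0 [127.39 172.79] [-1.28  0.97] d mm [-3.03  3.94] [68 58 49]
top7 1 [159.31 174.05] [0. 0.] d mm [-0. -0.] [247 248 251]
top7 2 [125.53 194.83] [ 0.07 -3.33] d mm [10.52  0.02] [80 76 74]
top7 3 [157.7  196.07] [0.59 0.65] d mm [-2.09 -1.87] [228 230 236]
side5 0 [141.69 250.89] [0.8  5.88] d mm [-14.63  11.98] [167 162 167]
side5 1 [170.61 226.32] [-4.36 -0.84] d mm [11.72  4.  ] [35 35 39]
side5 2 [161.39 264.64] [-0.72  0.25] d mm [0.95 1.48] [131 130 140]
side5 3 [190.07 238.52] [-0.1  -0.22] d mm [ 0.68 -0.42] [168 164 171]
top5 0 [124.53 170.29] [-1.59  0.71] d mm [-2.13  4.79] [68 57 49]
top5 1 [157.23 171.59] [0. 0.] d mm [0. 0.] [249 250 252]
top5 2 [122.6  192.84] [ 2.49 -1.53] d mm [ 4.54 -7.43] [74 72 72]
top5 3 [155.56 194.12] [-1.46  0.04] d mm [-0.02  4.44] [228 230 236]
```

```bash
python3 - <<'E'
import numpy as np,cv2
c=np.load('side7.npz');im=cv2.cvtColor(c['frame'],cv2.COLOR_RGB2BGR)
a=cv2.resize(im[250:285,130:180],None,fx=14,fy=14,interpolation=cv2.INTER_CUBIC)
cv2.imwrite('pics/q1.png',a)
c=np.load('top7.npz');im=cv2.cvtColor(c['frame'],cv2.COLOR_RGB2BGR)
r=im[165:205,145:175].astype(float);r=np.clip((r-120)*1.9,0,255).astype(np.uint8)
cv2.imwrite('pics/q2.png',cv2.resize(r,None,fx=14,fy=14,interpolation=cv2.INTER_CUBIC))
E
```

```text
(no output)
```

View pics/q1.png

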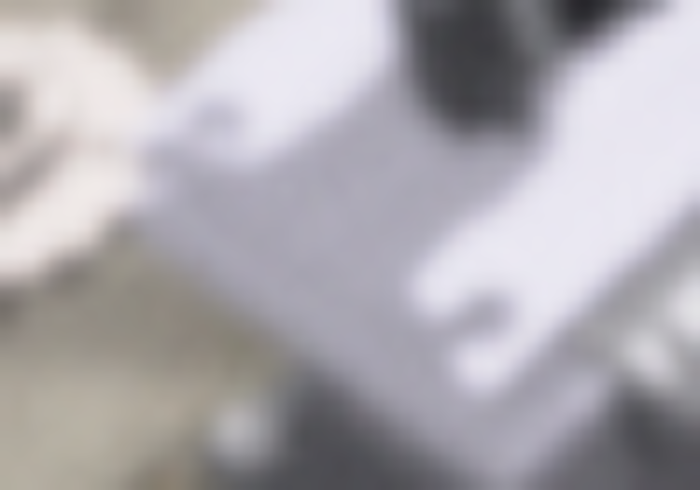

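View pics/q2.png

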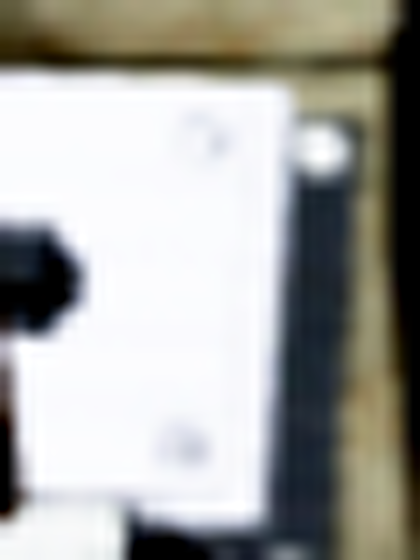

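```bash
python3 - <<'E'
from fit import *
c=cam('side');save(c,'z.png');s=get_state();print(s['time'],s['eef_pos'],s['contact_force'],s['opening'],plate(c,(.111,.135),xr=(.505,.61))[:3])
E
```

```text
22.425 [0.55367067 0.27478925 0.10650606] [-0.48879934 -0.14703802 -3.80454955] 0.1480129482120627 (array([ 0.00164075, -0.00176246,  0.11985857]), np.int64(985), np.float64(0.0017421000013536291))
```

View pics/z.png

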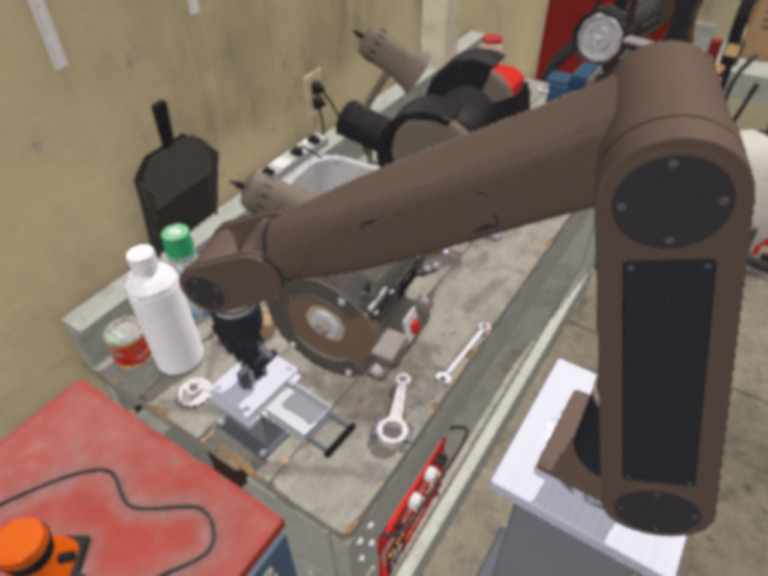

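The side view shows the cover held level over the box at about (255,385), with the tray down and empty at (300,405) and the rest of the bench as before. I'm handing in.

```bash
python3 -c "
from plant import ctrl
print(ctrl.sign_off())"
```

```text
the job is handed in; nothing more can be done
None
```

The job is handed in at about 22.4 s. The arm is holding the large four-hole cover level over the box, about 15 mm above the rails.

**Nuts and tray:** I lifted the tray by its handle to about 1.3 rad. The top camera then showed all three nuts on the box floor. I lowered the tray along the same arc and let go, and it lies flat and empty.

**Cover height and level:** By side-camera depth, the cover's top is 21 mm above the rails. With the 6 mm plate, that leaves a gap of about 15 mm. The fitted tilt is under 0.2°, and the measured load of 3 to 4 N is just the cover's weight, so it isn't touching the box.

**Hole alignment:** The checks did not fully agree:

| Check | Result |
|---|---|
| Top-camera holes and edge | within about 0.5 mm |
| Side-camera edges | about 0.5 mm off as read in x, about 1.4 mm the other way after a bias correction; a weak y reading about 1 mm off |
| Offset worked out from the grip | about 1 to 2 mm off in x |

I left the cover where the top camera put it, so the alignment is good to about 1 to 2 mm.

**Something unexpected:** My first grip on the handle missed, because the fingertips sit about 25 mm higher than the reported TCP. They pressed on top of the bar with only about 3 N. I corrected for this in every later move.

The small cover and the other parts were not touched.

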